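# Put a spool away in the sprung-lid thread case

### The arm

A 7-joint arm with a two-finger parallel gripper is mounted at the origin on the work surface. World frame = base frame: x ahead of the robot, y to its left, z up, the work surface at z = 0. Lengths are in m, angles in rad, forces in N, time in s.
With the tool pointing down it reaches from about 0.4 to 0.875 m from the base axis. Payload 19.3 kg.
Tool frame: the origin (TCP) lies between the finger pads; the fingertips stand 17 mm ahead of it and the grasp point (between the pads) lies 2 mm behind it; z points along the fingers, x is the direction in which the jaws open and shut, and the axes are right-handed (so a half turn about z gives the same grasp; the last joint's range is limited). The gripper opens to 85 mm and grips with 20 to 120 N. Pads are 22 mm wide; open, the fingers measure 114 mm over their backs; the gripper's body (76 mm by 85 mm) begins 54 mm behind the grasp point. The pads swing forward as they close: fully open they stand 13 mm farther back than shut.
Start: joints at [-1.329, 0.521, -0.036, 1.599, 0.021, 1.021, -0.113], TCP at [0.192, 0.595, 0.248] pointing down, gripper open.
Joint ranges: [-2.91, 2.91], [-0.3, 2.13], [-1.5, 1.42], [0.17, 2.43], [-1.26, 4.41], [0.16, 1.93], [-2.52, 2.52]. Speed limits (rad/s): [1.89, 1.89, 2.39, 2.39, 3.01, 3.01, 3.01].

### API

Orientations are given as [roll, pitch, yaw] about the fixed x, y, z axes, in that order (R = Rz(yaw) Ry(pitch) Rx(roll)).
In Python, from workcell import bot gives the robot as it stands. The module is installed in compiled form; this text tells all that it offers.
- The arm moves only by the tool arm_command, never from a script. Its argument "targets" is a list of rows, each a list of 6 numbers: the shift along the tool's x, y, z in mm, then the turn, a rotation vector about the tool's x, y, z in degrees. In form: [[x, y, z, wx, wy, wz], ...]. A call has 1 to 8 rows; each row shifts and turns the pose as measured when the row begins, along the tool's axes as they then stand; what a row does not reach is not made up. A row lasts 1/10 s, in which the tool goes at most 50 mm and 8.59 degrees, less where a joint would pass 70% of its speed; a pose out of reach is approached as far as the arm can. A call is refused whole if a number of a shift passes 50 or a number of a turn 8.59, either way. A call with a gripper value outside its range is refused whole. "grip" is the opening in per cent of the stroke, from 0 (shut) to 100 (fully open), set as the call begins (left out, the last holds). The fingers move at their own pace and stop on an object; "grip_force" is the grip in N (left out, the last holds). Time passes only in rows, so rows that do not move let the fingers close. It gives the time, the measured TCP pose, the force and the opening at its end, in the units of the state.
- bot.observe(): the state, without advancing time (a new reading comes with each control period).
- bot.grab_frame(name): name is "side" or "top"; returns a dict with "color" (384x512x3 uint8, red, green, blue), "depth" (384x512 float32, m along the optical axis (not along the pixel's ray), 0 where there is no reading), "fov_y" (degrees; the focal length in pixels is half the picture's height over the tangent of half this angle, whatever the lens; pixels are square), "cx", "cy" (the principal point, pixels), "D" ([k1, k2, p1, p2, k3] as OpenCV has them; the pictures are not rectified), "R" (3x3) and "t" (3): a world point X has camera coordinates R X + t. Camera axes: x right, y down, z forward; pixel columns grow to the right and rows downward; lengths in m; the calibration is good to about 2 mm. A picture is of the moment at which its call begins.
- bot.job_done(): hands the job in, once; it reports no verdict.
The state is a dict: "clock": time; "qpos": joint angles; "qd": joint speeds; "joint_efforts": joint torques, N m; "position": TCP position; "tool_rot": TCP orientation; "force": force on the tool from outside, world axes, zero at the start; "moment": the same for the moment, N m; "grip_width": finger opening in m.
Only numpy, scipy, OpenCV 4.12 (cv2) and the standard library are available. Lean on these libraries where they do the work, as an engineer would, in place of code of your own. Each camera call takes 0.05 s, during which the arm holds its last target. There are 200 camera calls.

### The job

Put the dark blue spool of thread away in the thread case: press the orange thumb latch so that the teal lid springs open, stand the dark blue spool fully down over the yellow peg inside, then push the lid down until it snaps shut and stays shut. Be gentle with the latch and the lid (a light thumb's push is enough; press each only until it gives), and leave everything else on the table where it is.

Things in the scene. Friction and masses are not known exactly. Their poses are not given: they have to be found in the camera images.
- thread_case: White plastic tray, 120 x 120 mm, fixed to the table, with a teal lid on top. Origin: centre of its underside. Its -x side is the front (latch), +x the back (hinge), z up. Side and back walls 44 mm high, front wall 41 mm, all 4 mm thick; floor 5 mm thick; inside 112 x 112 mm, empty but for the peg.
- case_peg (a point): Foot of the upright yellow peg, on the tray's inner floor, 10 mm in front of the tray's centre; axes as the case. The peg is 8.4 mm thick, 20 mm high, tapering to 3.6 mm over its top 6 mm.
- case_hinge (a point): Middle of the lid's hinge axis, fixed to the case: 64 mm behind its centre, 52 mm above its underside; the axis runs along the case's y. The lid is a plate 128 (hinge axis to front edge) x 132 x 4 mm, its underside level with the axis when closed, so its top is then 56 mm above the table; lip 18 mm deep under the front edge, 12 mm skirts at the sides.
- latch_mid (a point): Point of the case 98 mm in front of its centre, 35 mm above the table: the mean place to press the orange thumb pad. The pad's height differs from case to case: its top lies up to 7 mm below or above this point and must be felt for. The pad reaches from here 10 mm forward, 20 mm back and 20 mm to each side. The lid's front edge is 34 mm behind this point.
- thumb_latch (a joint): Orange rocker pad on the case's front, pressed straight down; rad, 0 at rest, 0.20 at its stop. Its axis is 30 mm behind point latch_mid. Pushes back with about 1 N at first touch, 5 N at its hard stop, 6 mm down; the lid is let go between 0.12 and 0.15 (about 4 mm down, 3.5 N). It springs back by itself. Never push it with more than 20 N.
- case_lid (a joint): Angle of the teal lid, rad: 0 = level, growing as the front edge rises, 1.75 = fully open, leaning back beyond upright. Latched shut it rests between -0.01 and 0.06. A spring always drives it open (about 1 N at the front edge), so it stays shut only when latched.
- lid_edge (a point): Point of the case (it does not move with the lid): the mean place of the middle of the top of the lid's front edge when latched. Snapping shut takes about 8 to 10 N downward near here. The catch lies up to 3 mm lower or higher than the mean; just below the latched place two rubber buffers push back with 12 N per mm together. Never push the lid with more than 25 N.
- spool_dark: Dark blue spool of thread to put away, loose, standing upright. 45 mm high, 30 mm thick (black foot flange 33 mm thick, 4 mm high; white cap 24 mm thick, top 3 mm), 12 mm hole right through along its axis, about 45 g. Origin: centre of its underside, z along its axis.
- spool_pale: Pale blue spool of the same size, upright on the table; leave it. Origin: centre of underside.
- spool_red: Red spool of the same size, upright on the table; leave it. Origin: centre of underside.
- glue_bottle: White bottle with blue cap, 54 mm thick, 150 mm high; leave it. Origin: centre of underside.
- screwdriver: Red-handled screwdriver, 150 mm long, lying; leave it.
- tape_measure: Yellow round tape measure, 54 mm across, 16 mm high; leave it. Origin: centre of underside.
- pin_tin: Round metal pin tin, 74 mm across, 30 mm high; leave it. Origin: centre of underside.
- chalk_box: Green flat box, 60 x 85 x 22 mm; leave it. Origin: centre of underside.
There are look-alikes about, which are no part of the job. Of the things like the thread_case, leave any that is pink; of the rest the larger one is meant. What is shaped like the spool_dark but green is not meant.

How it is judged:
By the outcome, as a careful person would: the job done as asked, in the order asked, and still so for the second after the job is handed in, with the robot touching nothing.
It also fails if it takes over 69 s, if anything falls off the work surface, if the arm or the gripper's body presses on something with over 40 N, if the wrist force passes 120 N, or if a joint passes its speed limit or range.

## Working session

There is one attempt and no reset: what is moved stays moved. The work goes in short steps, Python scripts to look and compute and a tool call to move; the robot and the scene stay as the last step left them, time stands still between calls to the robot, and variables do not carry over. Pictures are saved under pics/ and viewed, about 8 in all and at most 12, crops included, and the job is handed in when it is done.

Besides the shell and the picture viewer there is one more tool, called after "Request:" as a command line: name --pt "numbers of a row" for each row, then --argument value for the rest. arm_command: Moves the arm, as the interface text tells. Its arguments: {"type":"object","properties":{"targets":{"type":"array"},"grip":{"type":"number"},"grip_force":{"type":"number"}},"required":["targets"]}

```bash
mkdir -p pics; cat > h.py <<'E'
import numpy as np, cv2
from workcell import bot
def grab(n):
    f=bot.grab_frame(n); np.savez(f'{n}.npz',**f); return f
def K(f):
    h=f['color'].shape[0]; F=h/2/np.tan(np.radians(f['fov_y'])/2)
    return np.array([[F,0,f['cx']],[0,F,f['cy']],[0,0,1]],float)
def cloud(f):
    h,w=f['depth'].shape; v,u=np.mgrid[:h,:w]
    p=cv2.undistortPoints(np.stack([u,v],-1).reshape(-1,1,2).astype(np.float64),K(f),np.array(f['D'],float)).reshape(h,w,2)
    d=np.asarray(f['depth'],float); c=np.dstack([p*d[...,None],d])
    return (c-np.asarray(f['t']).reshape(3))@np.asarray(f['R'])   # world
def proj(f,X):
    r,_=cv2.Rodrigues(np.asarray(f['R'],float))
    return cv2.projectPoints(np.asarray(X,float).reshape(-1,1,3),r,np.asarray(f['t'],float).reshape(3),K(f),np.array(f['D'],float))[0].reshape(-1,2)
E
python3 - <<'E'
from h import *
for n in('top','side'):
    f=grab(n); cv2.imwrite(f'pics/{n}0.png',cv2.resize(f['color'][...,::-1],(768,576)))
    print(n,f['fov_y'],f['D'],f['R'],f['t'])
print(bot.observe())
E
```

```text
top 48.80608309943381 [0.01464172 0.         0.         0.         0.        ] [[ 0.01085352 -0.99990278 -0.00875376]
 [-0.98619221 -0.00925716 -0.16534577]
 [ 0.16524866  0.01042748 -0.98619681]] [-0.04455338  0.52754427  1.09824435]
side 56.430597690261024 [-0.02262932  0.          0.          0.          0.        ] [[-0.98747353 -0.15620163 -0.02229528]
 [-0.077864    0.6053096  -0.79217264]
 [ 0.1372342  -0.78051351 -0.60988969]] [0.49832256 0.13292292 1.06499769]
{'clock': 0.1, 'qpos': array([-1.32920329,  0.52194098, -0.0363246 ,  1.59994392,  0.02124113,
        1.02114014, -0.11281719]), 'qd': array([ 0.00095823, -0.00168366,  0.00147817, -0.00117625, -0.00069126,
       -0.00123086, -0.00057043]), 'joint_efforts': array([ 2.78830361e-03, -9.28478909e+01,  1.98338427e+00, -3.70523322e+01,
        1.80631271e-02,  5.51859965e-03, -7.74231717e-05]), 'position': array([0.19168277, 0.59457226, 0.24779423]), 'tool_rot': array([3.14148152e+00, 1.04067445e-03, 1.25899399e+00]), 'force': array([-0.00389002, -0.6255538 , -0.82162861]), 'moment': array([-0.03651575, -0.02182248,  0.01643924]), 'grip_width': 0.08546334370696275}
```

View pics/top0.png

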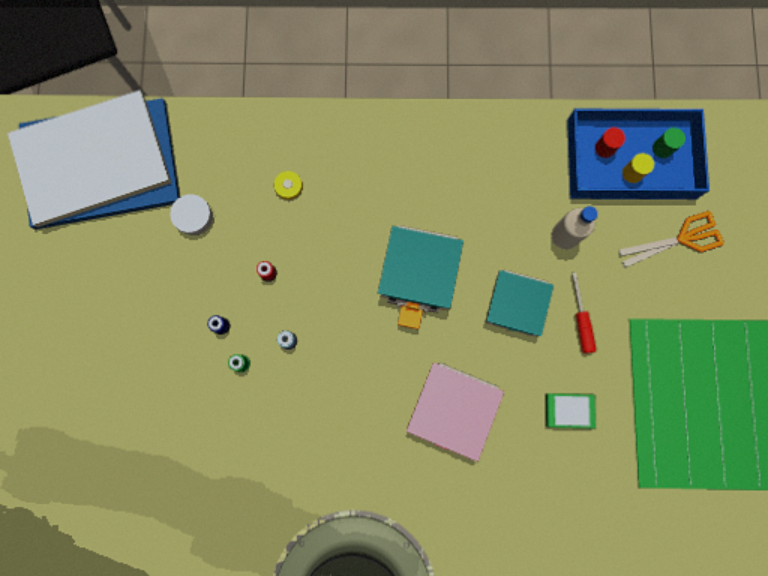

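View pics/side0.png

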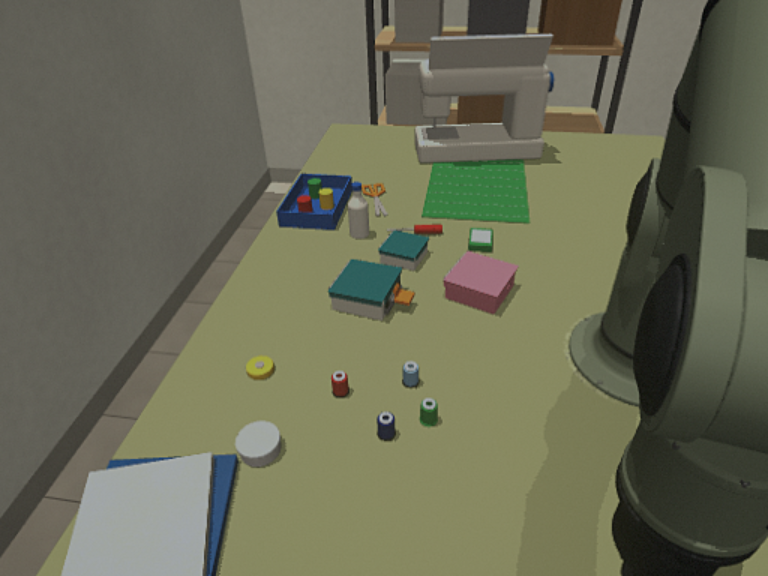

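The top view (768 px wide) shows two teal-lidded cases, at (420,268) and (520,303), and a pink one at (455,412). The larger teal case with the orange latch at (410,316) is the one meant. The spools are dark blue (218,325), green (238,363, a look-alike), pale blue (287,340) and red (266,271). I'll measure next and make one confirming crop.

```bash
cat >> h.py <<'E'
def onplane(f,uv,z):
    p=cv2.undistortPoints(np.asarray(uv,float).reshape(-1,1,2),K(f),np.array(f['D'],float)).reshape(-1,2)
    R=np.asarray(f['R'],float);t=np.asarray(f['t'],float).reshape(3)
    d=np.c_[p,np.ones(len(p))]@R; o=-R.T@t
    return o+d*((z-o[2])/d[:,2])[:,None]
def mask(f,lo,hi):
    return cv2.inRange(cv2.cvtColor(f['color'],cv2.COLOR_RGB2HSV),lo,hi)>0
E
python3 - <<'E'
from h import *
for n in('top','side'):
    f=dict(np.load(n+'.npz')); W=cloud(f)
    for nm,lo,hi in(('teal',(80,80,40),(98,255,255)),('orange',(8,140,120),(20,255,255))):
        m=mask(f,lo,hi).astype(np.uint8); k,l,s,c=cv2.connectedComponentsWithStats(m)
        for i in range(1,k):
            if s[i,4]<60: continue
            q=W[l==i]; z=np.median(q[:,2])
            if not(.0<z<.09): continue
            sel=(l==i)&(abs(W[...,2]-z)<.006)
            q=W[sel]
            r=cv2.minAreaRect((q[:,:2]*1000).astype(np.float32))
            print(n,nm,s[i].tolist(),'z',np.round(np.percentile(q[:,2],[5,50,95]),4),'rect',np.round(r[0],1),np.round(r[1],1),round(r[2],1), q.mean(0).round(4))
    # spools
    for nm,uv in(('dark',(145,216)),) if n=='top' else (('dark',(257,282)),):
        u,v=uv; P=W[v-25:v+25,u-25:u+25]; mm=(P[...,2]>.036)&(P[...,2]<.055)
        vv,uu=np.nonzero(mm); q=P[mm]; c,lab=None,None
        k,l,s,cc=cv2.connectedComponentsWithStats(mm.astype(np.uint8))
        for i in range(1,k): 
            q=P[l==i]; print(n,nm,s[i,4],cc[i]+[u-25,v-25],q.mean(0).round(4),q.max(0).round(4),q.min(0).round(4))
f=dict(np.load('top.npz'));c=f['color'][...,::-1]
a=cv2.resize(c[170:260,125:205],(533,600),interpolation=cv2.INTER_CUBIC)[:,:400]
b=cv2.resize(c[145:225,245:315],(400,457),interpolation=cv2.INTER_CUBIC); b=cv2.copyMakeBorder(b,0,143,0,0,0)
cv2.imwrite('pics/crop.png',np.hstack([a,b]))
E
```

```text
top teal [252, 151, 57, 55, 2274] z [0.0543 0.058  0.0616] rect [ 573.2 -112.6] [130.8 126.9] 78.6 [ 0.5722 -0.1126  0.058 ]
top teal [324, 180, 45, 44, 1340] z [0.0391 0.0428 0.0462] rect [ 512.  -291.1] [100.1  96.8] 74.8 [ 0.5115 -0.291   0.0427]
top orange [452, 141, 31, 27, 366] z [0.0064 0.0099 0.0133] rect [ 651.2 -632.7] [69.7 79.2] 19.5 [ 0.6528 -0.6363  0.0099]
top dark 89 [143.68539326 215.19101124] [0.4694 0.2522 0.0437] [0.4839 0.2685 0.0488] [0.4564 0.2391 0.0362]
top dark 41 [157.31707317 238.2195122 ] [0.4083 0.2126 0.0439] [0.4144 0.227  0.0496] [0.4033 0.1999 0.0371]
side teal [252, 154, 34, 20, 401] z [0.0393 0.0421 0.0444] rect [ 509.9 -290.2] [103.8  98.2] 75.2 [ 0.5095 -0.2871  0.042 ]
side teal [219, 173, 49, 31, 927] z [0.0542 0.0571 0.0599] rect [ 571.1 -110.9] [134.4 127.7] 79.2 [ 0.5704 -0.1074  0.0571]
side orange [241, 122, 16, 9, 75] z [0.0065 0.0098 0.0127] rect [ 650.3 -629.1] [68.8 77.7] 11.8 [ 0.6513 -0.6337  0.0097]
side orange [263, 193, 13, 11, 82] z [0.0301 0.0324 0.0345] rect [482.1 -94.9] [43.4 35.1] 75.9 [ 0.4827 -0.0926  0.0324]
side dark 10 [280.6 270.5] [0.4113 0.217  0.0398] [0.4133 0.2233 0.0441] [0.4095 0.2087 0.036 ]
side dark 92 [256.80434783 279.76086957] [0.4673 0.257  0.0421] [0.4808 0.2698 0.0472] [0.454  0.2393 0.0362]
```

View pics/crop.png

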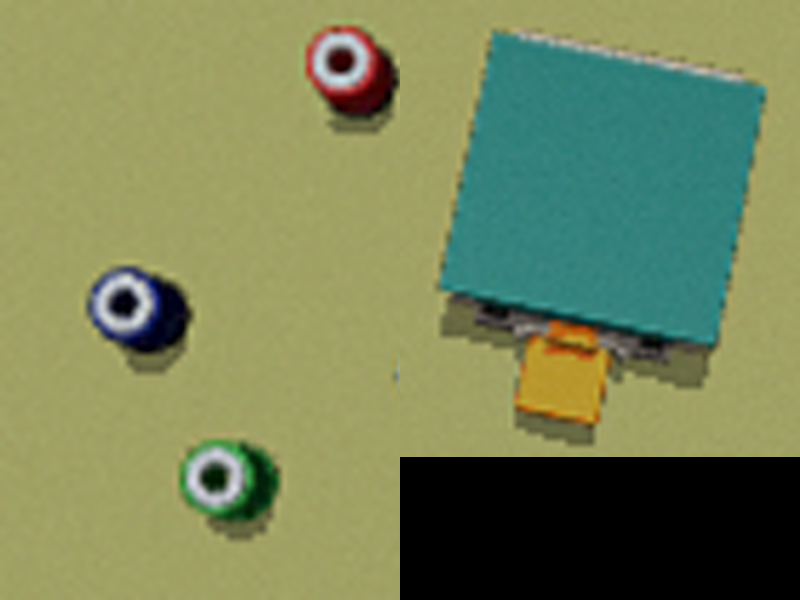

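The crop confirms both: dark blue spool (crop 123,303; white cap, navy body) and the larger teal case with the latch. I'll refine both with two-camera ray/plane fits.

```bash
python3 - <<'E'
from h import *
for n,lid,sp,gr in(('top',[252,151,57,55],(143.7,215.2),None),('side',[219,173,49,31],(256.8,279.8),None)):
    f=dict(np.load(n+'.npz'))
    x,y,w,h=lid; m=np.zeros((384,512),np.uint8); mm=mask(f,(80,80,40),(98,255,255)); m[y:y+h,x:x+w]=mm[y:y+h,x:x+w]
    W=cloud(f); m[(W[...,2]<.051)]=0
    c=max(cv2.findContours(m,0,1)[0],key=cv2.contourArea).reshape(-1,2)
    P=onplane(f,c,.056)*1000
    r=cv2.minAreaRect(P[:,:2].astype(np.float32)); print(n,'lid',np.round(r,1) if 0 else r)
    # lid tilt by plane fit along case x
    q=W[m>0]; a=np.radians(-11); ex=np.array([np.cos(a),np.sin(a)])
    s=q[:,:2]@ex; print(' tilt dz/dx',np.polyfit(s-s.mean(),q[:,2],1))
    u,v=map(int,sp); hs=cv2.cvtColor(f['color'],cv2.COLOR_RGB2HSV)
    mw=np.zeros((384,512),np.uint8); mw[v-12:v+12,u-12:u+12]=((hs[...,2]>120)&(hs[...,1]<80))[v-12:v+12,u-12:u+12]
    cs=cv2.findContours(mw,0,1)[0]; c=max(cs,key=cv2.contourArea)
    P=onplane(f,c.reshape(-1,2),.045)[:,:2]*1000; e=cv2.minEnclosingCircle(P.astype(np.float32)); print(' cap',e, len(c))
    om=np.zeros((384,512),np.uint8)
    if n=='top':
        om[195:222,260:285]=(mask(f,(8,120,100),(28,255,255))&(hs[...,1]>180))[195:222,260:285]
        q=W[om>0]; print(' orange',om.sum(),q.mean(0),q.min(0),q.max(0))
E
```

```text
top lid ((573.197021484375, -112.64613342285156), (130.83523559570312, 127.25843811035156), 78.54051971435547)
 tilt dz/dx [-0.34878673  0.05994878]
 cap ((470.7384948730469, 254.60133361816406), 13.5104341506958) 27
 orange 212 [ 0.48643863 -0.09515001  0.04111664] [ 0.3392602  -0.11826606 -0.00179149] [ 0.51077653 -0.05111741  1.16992227]
side lid ((571.8482666015625, -109.12711334228516), (141.2030487060547, 124.86222076416016), 78.92727661132812)
 tilt dz/dx [-0.52106135  0.05944201]
 cap ((471.884765625, 254.79998779296875), 47.206722259521484) 126
```

```bash
cat >> h.py <<'E'
from scipy.spatial.transform import Rotation as Ro
C=np.array([.5725,-.112]); YAW=np.radians(-11.3)
EX=np.array([np.cos(YAW),np.sin(YAW)]); EY=np.array([-EX[1],EX[0]])
def case(p): d=np.asarray(p)[:2]-C; return np.array([d@EX,d@EY])
def to(g,yaw=np.radians(78.7)):
    s=bot.observe(); R=Ro.from_euler('xyz',s['tool_rot'])
    G=Ro.from_euler('xyz',[np.pi,0,yaw])
    print('t',round(s['clock'],2),'pos',s['position'].round(4),'F',s['force'].round(2),'w',round(s['grip_width'],4),'case mm',(case(s['position'])*1000).round(1))
    print('shift mm (tool)',(R.inv().apply(np.asarray(g)-s['position'])*1000).round(1),'turn deg',np.degrees((R.inv()*G).as_rotvec()).round(2))
def cw(x,y,z): return np.r_[C+x/1000*EX+y/1000*EY,z/1000]
E
```

Request:
arm_command --pt "0 0 0 0 0 -6.6" --pt "-30 37 0 0 0 0" --pt "-30 37 0 0 0 0" --pt "-30 37 0 0 0 0" --pt "-30 37 0 0 0 0" --pt "-30 37 0 0 0 0" --pt "-30 37 0 0 0 0" --pt "-30 37 0 0 0 0" --grip 0

```text
clock: 0.9
position: [0.4074, 0.3342, 0.2448]
tool_rot: [-3.138, 0.003, 1.391]
force: [1.5, 1.5, 0.3]
grip_width: -0.0003
```

```bash
python3 -c "
from h import *
to(cw(-102,0,110))"
```

```text
t 0.9 pos [0.4074 0.3342 0.2448] F [1.45 1.52 0.29] w -0.0003 case mm [-249.4  405.2]
shift mm (tool) [-407.2  140.9  135.8] turn deg [-0.2   0.2   0.98]
```

Request:
arm_command --pt "-40 15 10 0 0 1" --pt "-45 17 14 0 0 0" --pt "-45 17 14 0 0 0" --pt "-45 17 14 0 0 0" --pt "-45 17 14 0 0 0" --pt "-45 17 14 0 0 0" --pt "-45 17 14 0 0 0" --pt "-45 17 14 0 0 0"

```text
clock: 1.7
position: [0.4697, -0.0417, 0.1384]
tool_rot: [-3.142, 0.001, 1.372]
force: [1.1, 0.5, -0.3]
grip_width: -0.0002
```

```bash
python3 -c "
from h import *
to(cw(-102,0,80))"
```

```text
t 1.7 pos [ 0.4697 -0.0417  0.1384] F [ 1.05  0.54 -0.35] w -0.0002 case mm [-114.6   48.8]
shift mm (tool) [-48.7  12.7  58.5] turn deg [-0.01  0.07 -0.08]
```

Request:
arm_command --pt "-30 8 0 0 0 0" --pt "-18 5 20 0 0 0" --pt "-2 0 30 0 0 0" --pt "0 0 18 0 0 0" --pt "0 0 2 0 0 0" --pt "0 0 0 0 0 0"

```text
clock: 2.3
position: [0.471, -0.1038, 0.0644]
tool_rot: [-3.139, 0.004, 1.361]
force: [0.1, 0.8, 1.2]
grip_width: -0.0001
```

```bash
python3 -c "
from h import *
to(cw(-102,0,61))
f=grab('side');x=f['color'][130:260,190:330,::-1];cv2.imwrite('pics/s1.png',cv2.resize(x,(646,600),interpolation=cv2.INTER_CUBIC))"
```

```text
t 2.3 pos [ 0.471  -0.1038  0.0644] F [0.07 0.81 1.2 ] w -0.0001 case mm [-101.2  -11.9]
shift mm (tool) [11.9 -1.   3.3] turn deg [-0.13  0.22 -0.72]
```

View pics/s1.png

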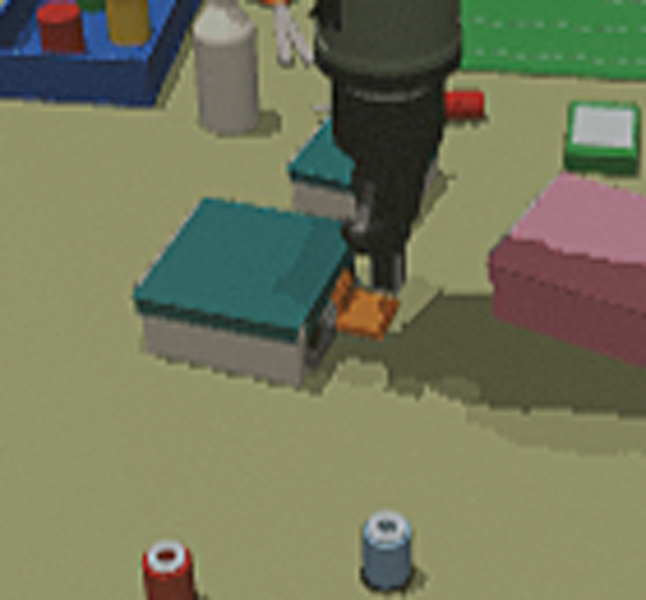

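The fingertip is over the orange pad (crop ~385,290), slightly past its middle. I'll centre it and then feel down.

Request:
arm_command --pt "6 0 0 0 0 -0.7" --pt "5 0 0 0 0 0" --pt "0 0 0 0 0 0" --pt "0 0 2 0 0 0" --pt "0 0 1 0 0 0" --pt "0 0 0 0 0 0"

```text
clock: 2.95
position: [0.4754, -0.0907, 0.0644]
tool_rot: [3.139, 0.003, 1.377]
force: [-0.7, -0.0, -0.6]
grip_width: 0.0002
```

Request:
arm_command --pt "0 0 2 0 0 0" --pt "0 0 2 0 0 0" --pt "0 0 0 0 0 0"

```text
clock: 3.25
position: [0.4752, -0.091, 0.06]
tool_rot: [3.139, 0.003, 1.377]
force: [0.9, 0.3, 0.2]
grip_width: -0.0002
```

Request:
arm_command --pt "0 0 2 0 0 0" --pt "0 0 2 0 0 0" --pt "0 0 0 0 0 0"

```text
clock: 3.55
position: [0.4751, -0.0912, 0.0554]
tool_rot: [3.139, 0.003, 1.376]
force: [-1.0, -0.7, 0.1]
grip_width: -0.0001
```

Request:
arm_command --pt "0 0 2 0 0 0" --pt "0 0 1 0 0 0" --pt "0 0 0 0 0 0"

```text
clock: 3.85
position: [0.4751, -0.0912, 0.0521]
tool_rot: [3.139, 0.003, 1.376]
force: [-0.7, -0.4, 0.7]
grip_width: 0.0002
```

Request:
arm_command --pt "0 0 2 0 0 0" --pt "0 0 0 0 0 0"

```text
clock: 4.05
position: [0.4753, -0.0912, 0.05]
tool_rot: [3.139, 0.003, 1.376]
force: [-0.1, -0.6, 1.7]
grip_width: -0.0001
```

Request:
arm_command --pt "0 0 2 0 0 0" --pt "0 0 0 0 0 0"

```text
clock: 4.25
position: [0.4751, -0.0912, 0.0479]
tool_rot: [3.139, 0.003, 1.376]
force: [0.4, -0.1, 2.3]
grip_width: -0.0002
```

Request:
arm_command --pt "0 0 1 0 0 0" --pt "0 0 0 0 0 0"

```text
clock: 4.45
position: [0.4751, -0.0912, 0.0469]
tool_rot: [3.139, 0.003, 1.376]
force: [-0.5, 0.6, 3.7]
grip_width: -0.0001
```

Request:
arm_command --pt "0 0 1 0 0 0" --pt "0 0 0 0 0 0"

```text
clock: 4.65
position: [0.475, -0.0912, 0.0459]
tool_rot: [3.139, 0.003, 1.376]
force: [-1.0, 0.5, 5.2]
grip_width: 0.0001
```

```bash
python3 -c "
from h import *
f=grab('side');W=cloud(f);m=mask(f,(80,80,30),(98,255,255));m[:, :215]=0;q=W[m&(abs(W[...,0]-.57)<.15)&(abs(W[...,1]+.11)<.12)]
print(len(q),np.percentile(q[:,2],[5,50,95]))"
```

```text
744 [0.05897391 0.08377918 0.10287483]
```

The lid is released and rising (5.2 N peak). I'll back off and go to the spool.

Request:
arm_command --pt "0 -10 -8 0 0 0" --pt "0 -10 -25 0 0 0" --pt "15 0 -40 0 0 0" --pt "40 0 -20 0 0 0" --pt "45 0 0 0 0 0" --pt "45 0 0 0 0 0" --pt "45 0 0 0 0 0" --pt "45 0 0 0 0 0" --grip 65

```text
clock: 5.5
position: [0.4965, 0.1453, 0.1451]
tool_rot: [3.139, 0.002, 1.364]
force: [1.9, -1.3, 0.3]
grip_width: 0.0556
```

```bash
python3 -c "
from h import *
to([.4705,.2545,.13])
f=grab('top');x=f['color'][130:240,230:330,::-1]
f2=grab('side');x2=f2['color'][110:230,190:310,::-1]
cv2.imwrite('pics/t2.png',np.hstack([cv2.resize(x,(364,400),interpolation=cv2.INTER_CUBIC),cv2.resize(x2,(400,400),interpolation=cv2.INTER_CUBIC)]))
for n,g in(('top',f),('side',f2)):
  W=cloud(g);m=mask(g,(22,120,80),(35,255,255)).astype(np.uint8)
  d=W[...,:2]-C; m&=((abs(d@EX)<.05)&(abs(d@EY)<.05)).astype(np.uint8)
  p=np.argwhere(m)[:,::-1]; q=W[m>0]; print(n,len(q),p.mean(0) if len(p) else 0,q.mean(0),q[:,2].max() if len(q) else 0)
  print(' expect peg base/top px',proj(g,[cw(-10,0,5),cw(-10,0,25)]).round(1).tolist())
"
```

```text
t 5.5 pos [0.4965 0.1453 0.1451] F [ 1.87 -1.34  0.34] w 0.0556 case mm [-124.9  237.4]
shift mm (tool) [101.6 -47.9  14.7] turn deg [ 0.15  0.14 -0.55]
top 7 [278.71428571 183.85714286] [ 0.56302492 -0.11076006  0.01929845] 0.027089132521754544
 expect peg base/top px [[278.2, 184.9], [278.6, 183.6]]
side 0 0 [nan nan nan] 0
 expect peg base/top px [[246.7, 198.6], [246.5, 194.0]]<string>:10: RuntimeWarning: Mean of empty slice.
  ret = um.true_divide(
```

View pics/t2.png

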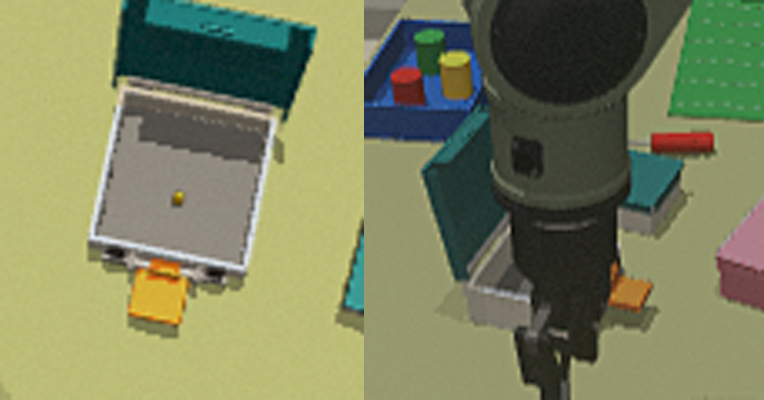

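The lid stands open at (215,70) in the left crop. The peg is at (178,198), within 0.5 px of where I predicted it. Next I move over the spool.

Request:
arm_command --pt "36 -17 3 0 0 -0.5" --pt "35 -17 4 0 0 0" --pt "20 -10 4 0 0 0" --pt "5 -2 0 0 0 0" --pt "0 0 0 0 0 0" --pt "0 0 0 0 0 0"

```text
clock: 6.2
position: [0.4665, 0.2548, 0.135]
tool_rot: [3.139, 0.001, 1.381]
force: [-0.3, -0.3, -0.1]
grip_width: 0.0558
```

```bash
python3 -c "
from h import *
to([.4705,.2545,.03])"
```

```text
t 6.2 pos [0.4665 0.2548 0.135 ] F [-0.34 -0.35 -0.06] w 0.0558 case mm [-175.9  338.9]
shift mm (tool) [  0.5   3.7 105. ] turn deg [0.17 0.03 0.42]
```

Request:
arm_command --pt "0 4 10 0.2 0 0.4" --pt "0 0 35 0 0 0" --pt "0 0 30 0 0 0" --pt "0 0 20 0 0 0" --pt "0 0 5 0 0 0" --pt "0 0 0 0 0 0"

```text
clock: 6.8
position: [0.4747, 0.2467, 0.031]
tool_rot: [3.14, 0.001, 1.362]
force: [0.5, -0.1, 0.4]
grip_width: 0.0556
```

```bash
python3 -c "
from h import *
to([.4705,.2545,.03])
f=grab('side');x=f['color'][220:320,200:320,::-1];cv2.imwrite('pics/s3.png',cv2.resize(x,(480,400),interpolation=cv2.INTER_CUBIC))"
```

```text
t 6.8 pos [0.4747 0.2467 0.031 ] F [ 0.48 -0.09  0.43] w 0.0556 case mm [-166.2  332.6]
shift mm (tool) [ 6.7 -5.7  1. ] turn deg [ 0.1   0.04 -0.65]
```

View pics/s3.png

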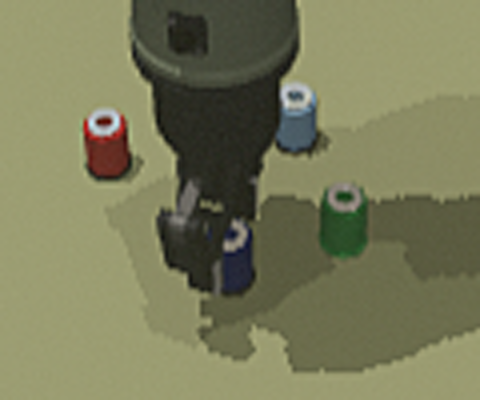

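The dark blue spool (235,255 in the crop) stands between the jaws, but the tool is about 6 mm off. I'll centre it, then close.

Request:
arm_command --pt "3 -3 0 0 0 -0.6" --pt "3 -3 1 0 0 0" --pt "1 0 0 0 0 0" --pt "0 0 0 0 0 0"

```text
clock: 7.25
position: [0.4715, 0.2563, 0.0333]
tool_rot: [3.136, -0.003, 1.373]
force: [0.9, 0.3, -0.2]
grip_width: 0.0551
```

```bash
python3 -c "
from h import *
to([.4705,.2545,.03])"
```

```text
t 7.25 pos [0.4715 0.2563 0.0333] F [ 0.88  0.31 -0.22] w 0.0551 case mm [-171.2  341.3]
shift mm (tool) [-1.9 -0.6  3.3] turn deg [ 0.3  -0.16 -0.02]
```

Request:
arm_command --pt "-1 0 2 0.3 -0.2 0" --pt "0 0 1 0 0 0" --pt "0 0 0 0 0 0" --pt "0 0 0 0 0 0"

```text
clock: 7.65
position: [0.4715, 0.2554, 0.0306]
tool_rot: [3.141, 0.0, 1.373]
force: [-0.1, 1.6, 0.2]
grip_width: 0.0554
```

Request:
arm_command --pt "0 0 0 0 0 0" --pt "0 0 0 0 0 0" --pt "0 0 0 0 0 0" --pt "0 0 0 0 0 0" --pt "0 0 0 0 0 0" --grip 20 --grip_force 25

```text
clock: 8.15
position: [0.4715, 0.2553, 0.0307]
tool_rot: [3.141, 0.0, 1.373]
force: [0.5, -0.4, 0.6]
grip_width: 0.0295
```

```bash
python3 -c "
from h import *
to([.4705,.2545,.15])
f=grab('top');
print(proj(f,[[.4705,.2545,.045]]))"
```

```text
t 8.15 pos [0.4715 0.2553 0.0307] F [ 0.49 -0.38  0.62] w 0.0295 case mm [-171.   340.4]
shift mm (tool) [  -1.    -0.8 -119.3] turn deg [ 0.01  0.02 -0.02]
[[142.72372591 214.72565355]]
```

Request:
arm_command --pt "0 0 -15 0 0 0" --pt "0 0 -40 0 0 0" --pt "0 0 -40 0 0 0" --pt "-15 8 -20 0 0 0" --pt "-40 19 0 0 0 0" --pt "-42 20 0 0 0 0" --pt "-42 20 0 0 0 0" --pt "-42 20 0 0 0 0"

```text
clock: 9.0
position: [0.5223, 0.0616, 0.1579]
tool_rot: [3.138, -0.004, 1.385]
force: [0.5, 0.5, -2.2]
grip_width: 0.0297
```

```bash
python3 -c "
from h import *
to(cw(-9,0,150))"
```

```text
t 9.0 pos [0.5223 0.0616 0.1579] F [ 0.48  0.52 -2.15] w 0.0297 case mm [-83.3 160.4]
shift mm (tool) [-161.2   72.4    7.5] turn deg [ 0.22 -0.24  0.65]
```

Request:
arm_command --pt "-35 16 2 0.2 -0.2 0.6" --pt "-40 18 2 0 0 0" --pt "-35 16 2 0 0 0" --pt "-20 9 0 0 0 0" --pt "-8 4 0 0 0 0" --pt "-3 1 0 0 0 0" --pt "0 0 0 0 0 0" --pt "0 0 0 0 0 0"

```text
clock: 9.8
position: [0.5585, -0.1007, 0.1591]
tool_rot: [3.136, -0.001, 1.367]
force: [-1.1, 0.1, -0.6]
grip_width: 0.0292
```

```bash
python3 -c "
from h import *
to(cw(-9,0,75))"
```

```text
t 9.8 pos [ 0.5585 -0.1007  0.1591] F [-1.09  0.11 -0.6 ] w 0.0292 case mm [-15.9   8.3]
shift mm (tool) [-8.3  6.5 84.1] turn deg [ 0.33 -0.05 -0.38]
```

Request:
arm_command --pt "-4 4 0 0.3 0 -0.4" --pt "-3 3 20 0 0 0" --pt "0 0 30 0 0 0" --pt "0 0 22 0 0 0" --pt "0 0 12 0 0 0" --pt "0 0 0 0 0 0" --pt "0 0 0 0 0 0"

```text
clock: 10.5
position: [0.5667, -0.104, 0.0741]
tool_rot: [3.14, -0.003, 1.384]
force: [0.1, -0.2, -0.2]
grip_width: 0.0292
```

```bash
python3 -c "
from h import *
to(cw(-9,0,62))
g=grab('side');x2=g['color'][140:240,190:310,::-1]
cv2.imwrite('pics/s4.png',cv2.resize(x2,(720,600),interpolation=cv2.INTER_CUBIC))
"
```

```text
t 10.5 pos [ 0.5667 -0.104   0.0741] F [ 0.1  -0.16 -0.2 ] w 0.0292 case mm [-7.3  6.7]
shift mm (tool) [-6.7 -1.8 12. ] turn deg [ 0.08 -0.16  0.62]
```

View pics/s4.png

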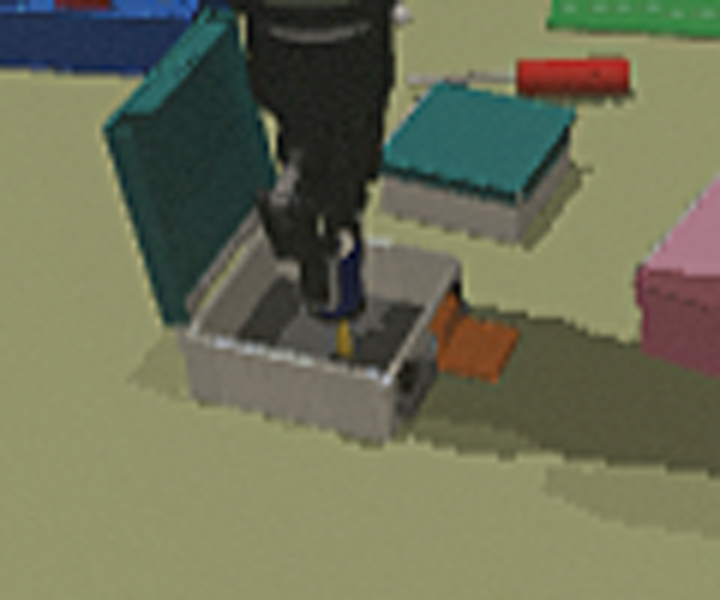

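The side crop shows the spool hanging above the peg (345,338). I'll correct the remaining 7 mm and check.

Request:
arm_command --pt "-4 -1 0 0 -0.2 0.6" --pt "-2 -1 0 0 0 0" --pt "-1 0 0 0 0 0" --pt "0 0 0 0 0 0" --pt "0 0 0 0 0 0"

```text
clock: 11.05
position: [0.5645, -0.1114, 0.0772]
tool_rot: [3.136, 0.001, 1.373]
force: [-1.1, 0.4, -0.2]
grip_width: 0.0293
```

```bash
python3 -c "
from h import *
to(cw(-9,0,60))
g=grab('side')
W=cloud(g); hs=cv2.cvtColor(g['color'],cv2.COLOR_RGB2HSV)
m=mask(g,(20,120,60),(35,255,255)); m[:185]=0;m[205:]=0;m[:,:235]=0;m[:,260:]=0
p=np.argwhere(m)[:,::-1];print('peg',len(p),p.mean(0),p.min(0),p.max(0), onplane(g,p.mean(0),.012),case(onplane(g,p.mean(0),.012)[0]))
m=mask(g,(110,100,20),(128,255,255)); m[:170]=0;m[205:]=0;m[:,:235]=0;m[:,265:]=0
p=np.argwhere(m)[:,::-1];print('blue',len(p),p.mean(0),p.min(0),p.max(0))
s=bot.observe()['position']; print('pred spool axis px', proj(g,[np.r_[s[:2]-.0008*EX,z] for z in (s[2]-.0307,s[2]+.0143)]))
"
```

```text
t 11.05 pos [ 0.5645 -0.1114  0.0772] F [-1.1   0.44 -0.19] w 0.0293 case mm [-7.9 -1. ]
shift mm (tool) [ 1.  -1.2 17.2] turn deg [ 0.34  0.03 -0.05]
peg 12 [246.83333333 196.66666667] [246 194] [248 199] [[ 0.56231023 -0.11183221  0.012     ]] [-0.01002511 -0.00183211]
blue 24 [248.79166667 183.70833333] [246 178] [250 190]
pred spool axis px [[245.94906646 188.64852667]
 [245.35080386 177.67252235]]
```

Request:
arm_command --pt "0 -1 2 0.3 0 0" --pt "0 0 5 0 0 0" --pt "0 0 5 0 0 0" --pt "0 0 4 0 0 0" --pt "0 0 0 0 0 0"

```text
clock: 11.6
position: [0.5633, -0.111, 0.0593]
tool_rot: [-3.141, 0.001, 1.373]
force: [-0.3, 1.0, 0.4]
grip_width: 0.0296
```

```bash
python3 -c "
from h import *
to(cw(-9.2,-.8,36))"
```

```text
t 11.6 pos [ 0.5633 -0.111   0.0593] F [-0.31  0.97  0.36] w 0.0296 case mm [-9.2 -0.8]
shift mm (tool) [ 0.   0.  23.3] turn deg [-0.03  0.03 -0.03]
```

Perfectly aligned; I'll lower and feel for contact.

Request:
arm_command --pt "0 0 3 0 0 0" --pt "0 0 3 0 0 0" --pt "0 0 3 0 0 0" --pt "0 0 0 0 0 0"

```text
clock: 12.0
position: [0.5633, -0.111, 0.0494]
tool_rot: [-3.141, 0.001, 1.373]
force: [0.0, -0.5, -0.1]
grip_width: 0.0295
```

Request:
arm_command --pt "0 0 3 0 0 0" --pt "0 0 3 0 0 0" --pt "0 0 0 0 0 0"

```text
clock: 12.3
position: [0.5635, -0.111, 0.043]
tool_rot: [-3.141, 0.001, 1.373]
force: [0.1, -0.4, -0.3]
grip_width: 0.0296
```

Request:
arm_command --pt "0 0 3 0 0 0" --pt "0 0 2 0 0 0" --pt "0 0 1 0 0 0" --pt "0 0 0 0 0 0"

```text
clock: 12.7
position: [0.5635, -0.111, 0.0365]
tool_rot: [-3.142, 0.001, 1.373]
force: [-0.1, -0.3, -0.3]
grip_width: 0.0295
```

Request:
arm_command --pt "0 0 1 0 0 0" --pt "0 0 0 0 0 0"

```text
clock: 12.9
position: [0.5636, -0.111, 0.0357]
tool_rot: [3.141, 0.001, 1.373]
force: [0.8, -0.3, -0.3]
grip_width: 0.0295
```

Request:
arm_command --pt "0 0 0 0 0 0" --pt "0 0 0 0 0 0" --pt "0 0 0 0 0 0" --pt "0 0 0 0 0 0" --grip 58

```text
clock: 13.3
position: [0.5636, -0.111, 0.0358]
tool_rot: [3.141, 0.0, 1.373]
force: [0.0, -0.4, 0.9]
grip_width: 0.049
```

Request:
arm_command --pt "0 0 -8 0 0 0" --pt "0 0 -20 0 0 0" --pt "0 0 -30 0 0 0" --pt "0 0 -30 0 0 0" --pt "0 -10 -30 0 0 0" --pt "0 -20 -30 0 0 0" --pt "0 -30 -30 0 0 0" --pt "0 -30 -20 0 0 0"

```text
clock: 14.1
position: [0.4735, -0.093, 0.2417]
tool_rot: [-3.14, 0.001, 1.373]
force: [0.1, 0.4, 1.0]
grip_width: 0.0494
```

```bash
python3 -c "
from h import *
to(cw(110,0,230))
for n in('top','side'):
  g=grab(n); W=cloud(g);d=W[...,:2]-C
  m=(abs(d@EX+.01)<.016)&(abs(d@EY)<.016)&(W[...,2]>.03)&(W[...,2]<.08)
  print(n,m.sum(),np.percentile(W[m][:,2],[10,50,90]) if m.any() else '')
  x=g['color'][150:230,240:320,::-1] if n=='top' else g['color'][150:230,200:280,::-1]
  cv2.imwrite(f'pics/p_{n}.png',cv2.resize(x,(390,390),interpolation=cv2.INTER_CUBIC))
cv2.imwrite('pics/p.png',np.hstack([cv2.imread('pics/p_top.png'),cv2.imread('pics/p_side.png')]))"
```

```text
t 14.1 pos [ 0.4735 -0.093   0.2417] F [0.14 0.41 0.96] w 0.0494 case mm [-100.8   -0.8]
shift mm (tool) [  1.  210.8  11.3] turn deg [-0.11  0.03 -0.05]
top 0 
side 63 [0.03278022 0.04447163 0.04945935]
```

View pics/p.png

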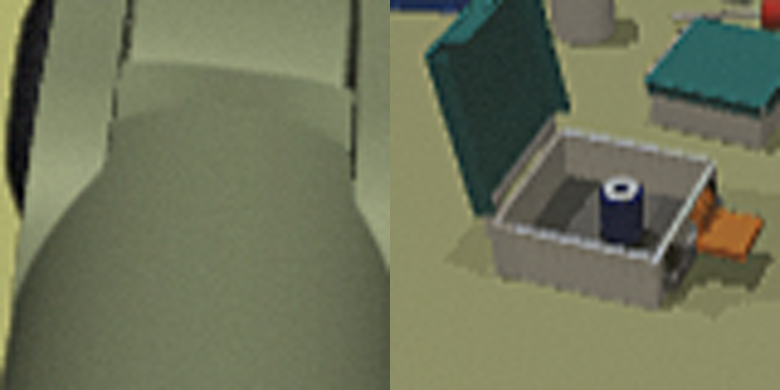

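The spool stands fully down on the peg (side crop 622,210; top at ~0.0495 m, expected 0.050). Next I shut the gripper and go over and behind the open lid.

Request:
arm_command --pt "0 20 0 0 0 0" --pt "0 40 0 0 0 0" --pt "0 45 0 0 0 0" --pt "0 45 0 0 0 0" --pt "0 40 0 0 0 0" --pt "0 25 0 0 0 0" --pt "0 8 0 0 0 0" --pt "0 0 0 0 0 0" --grip 0

```text
clock: 15.0
position: [0.6991, -0.1382, 0.245]
tool_rot: [3.139, -0.001, 1.374]
force: [-1.2, 0.3, 0.4]
grip_width: -0.0003
```

```bash
python3 -c "
from h import *
to(cw(122,0,165))
g=grab('side');W=cloud(g);d=W[...,:2]-C;a=d@EX;m=mask(g,(80,80,20),(98,255,255))&(abs(d@EY)<.075)&(a>.03)&(a<.15)
q=np.c_[a[m],W[m][:,2]]; print(len(q)); 
for z in(.06,.1,.14,.17):
  k=abs(q[:,1]-z)<.01; print(z,k.sum(),np.percentile(q[k,0],[5,50,95]).round(3) if k.any() else '')
print(q[:,1].max())"
```

```text
t 15.0 pos [ 0.6991 -0.1382  0.245 ] F [-1.23  0.26  0.4 ] w -0.0003 case mm [129.3  -0.9]
shift mm (tool) [ 0.8 -7.5 80. ] turn deg [ 0.13 -0.07  0.02]
508
0.06 35 [0.055 0.065 0.067]
0.1 66 [0.06  0.07  0.074]
0.14 92 [0.068 0.078 0.081]
0.17 125 [0.07  0.08  0.088]
0.5508818670371101
```

Request:
arm_command --pt "0 -5 25 0 0 0" --pt "0 -2 28 0 0 0" --pt "0 -3 8 0 0 0" --pt "0 -6 2 0 0 0" --pt "0 -8 0 0 0 0" --pt "0 -8 0 0 0 0" --pt "0 -8 0 0 0 0" --pt "0 0 0 0 0 0"

```text
clock: 15.85
position: [0.6555, -0.1296, 0.1862]
tool_rot: [3.134, -0.002, 1.374]
force: [1.0, 0.2, -0.0]
grip_width: -0.0001
```

```bash
python3 -c "
from h import *
to(cw(79,0,182))"
```

```text
t 15.85 pos [ 0.6555 -0.1296  0.1862] F [ 1.03  0.16 -0.03] w -0.0001 case mm [84.8 -1. ]
shift mm (tool) [ 1.  -5.8  4.2] turn deg [ 0.45 -0.11  0.01]
```

Request:
arm_command --pt "0 -6 4 0.4 0 0" --pt "0 -10 1 0 0 0" --pt "0 -10 2 0 0 0" --pt "0 -9 2 0 0 0" --pt "0 -9 3 0 0 0" --pt "0 0 0 0 0 0"

```text
clock: 16.45
position: [0.609, -0.1203, 0.1741]
tool_rot: [3.14, -0.002, 1.374]
force: [1.5, -1.0, -0.2]
grip_width: 0.0001
```

```bash
cat > lid.py <<'E'
from h import *
import sys
to(cw(*map(float,sys.argv[1:4])))
for n in ('side',):
  g=grab(n);W=cloud(g);d=W[...,:2]-C;a=d@EX;m=mask(g,(78,80,20),(98,255,255))&(abs(d@EY)<.075)&(a>-.08)&(a<.15)&(W[...,2]<.2)
  q=np.c_[64-a[m]*1000,W[m][:,2]*1000-52]; r=np.hypot(*q.T); q=q[(r>60)&(r<140)]
  print('lid deg pct',np.percentile(np.degrees(np.arctan2(q[:,1],q[:,0])),[10,50,90]).round(1),len(q))
E
python3 lid.py 5 0 158
```

```text
t 16.45 pos [ 0.609  -0.1203  0.1741] F [ 1.5  -0.99 -0.19] w 0.0001 case mm [37.4 -1. ]
shift mm (tool) [  1.  -32.5  16.1] turn deg [ 0.1  -0.12  0.01]
lid deg pct [60.9 65.1 68.8] 231
```

Lid follows at ~67°. Continuing along the arc.

Request:
arm_command --pt "0 -8 3 0 0 0" --pt "0 -8 4 0 0 0" --pt "0 -8 4 0 0 0" --pt "0 -8 5 0 0 0" --pt "0 0 0 0 0 0"

```text
clock: 17.0
position: [0.5759, -0.1137, 0.1568]
tool_rot: [3.139, -0.002, 1.374]
force: [-0.2, -0.6, 1.0]
grip_width: 0.0001
```

```bash
python3 lid.py -21 0 129
```

```text
t 17.0 pos [ 0.5759 -0.1137  0.1568] F [-0.16 -0.56  0.95] w 0.0001 case mm [ 3.7 -1. ]
shift mm (tool) [  1.  -24.8  27.7] turn deg [ 0.15 -0.11  0.01]
lid deg pct [43.2 47.8 51.6] 254
```

Request:
arm_command --pt "0 -8 7 0 0 0" --pt "0 -8 8 0 0 0" --pt "0 -7 8 0 0 0" --pt "0 0 3 0 0 0" --pt "0 0 0 0 0 0"

```text
clock: 17.55
position: [0.5523, -0.1089, 0.1287]
tool_rot: [3.138, -0.002, 1.374]
force: [0.2, -0.7, 0.3]
grip_width: -0.0
```

```bash
python3 lid.py -36 0 92
```

```text
t 17.55 pos [ 0.5523 -0.1089  0.1287] F [ 0.22 -0.67  0.35] w -0.0 case mm [-20.5  -0.9]
shift mm (tool) [  0.8 -15.7  36.6] turn deg [ 0.19 -0.11  0.01]
lid deg pct [25.5 31.8 33.1] 360
```

Request:
arm_command --pt "0 -6 9 0.2 0 0" --pt "0 -5 9 0 0 0" --pt "0 -3 9 0 0 0" --pt "0 -2 6 0 0 0" --pt "0 0 0 0 0 0"

```text
clock: 18.1
position: [0.5357, -0.1055, 0.0929]
tool_rot: [3.142, -0.002, 1.374]
force: [-0.3, 0.6, 1.0]
grip_width: 0.0002
```

```bash
python3 lid.py -40 0 80
```

```text
t 18.1 pos [ 0.5357 -0.1055  0.0929] F [-0.27  0.55  0.97] w 0.0002 case mm [-37.4  -0.8]
shift mm (tool) [ 0.8 -2.6 12.9] turn deg [ 0.   -0.11  0.01]
lid deg pct [ 6.4 11.9 13.5] 442
```

Request:
arm_command --pt "0 -2 4 0 0 0" --pt "0 -2 4 0 0 0" --pt "0 -1 3 0 0 0" --pt "0 0 1 0 0 0" --pt "0 0 0 0 0 0"

```text
clock: 18.65
position: [0.5315, -0.1046, 0.0809]
tool_rot: [3.139, -0.002, 1.374]
force: [-0.1, -0.0, 2.7]
grip_width: -0.0
```

Request:
arm_command --pt "0 0 2 0 0 0" --pt "0 0 0 0 0 0"

```text
clock: 18.85
position: [0.5314, -0.1046, 0.079]
tool_rot: [3.14, -0.002, 1.374]
force: [-1.3, 0.2, 4.4]
grip_width: 0.0
```

Request:
arm_command --pt "0 0 1 0 0 0" --pt "0 0 0 0 0 0"

```text
clock: 19.05
position: [0.5313, -0.1046, 0.078]
tool_rot: [3.14, -0.002, 1.374]
force: [0.2, -0.1, 0.4]
grip_width: 0.0001
```

Request:
arm_command --pt "0 0 1 0 0 0" --pt "0 0 0 0 0 0"

```text
clock: 19.25
position: [0.5313, -0.1045, 0.0768]
tool_rot: [3.14, -0.002, 1.374]
force: [-0.1, 0.0, 0.2]
grip_width: -0.0001
```

Request:
arm_command --pt "0 0 0 0 0 0" --pt "0 0 0 0 0 0"

```text
clock: 19.45
position: [0.5312, -0.1045, 0.0767]
tool_rot: [3.14, -0.002, 1.374]
force: [0.7, 0.6, 0.1]
grip_width: 0.0
```

```bash
python3 lid.py -44 0 76
```

```text
t 19.45 pos [ 0.5312 -0.1045  0.0767] F [0.75 0.56 0.13] w 0.0 case mm [-41.9  -0.8]
shift mm (tool) [ 0.8 -2.1  0.7] turn deg [ 0.08 -0.12  0.01]
lid deg pct [1.5 3.4 5. ] 420
```

The force fell from 4.4 N to zero, which suggests it snapped. I'll lift clear and verify.

Request:
arm_command --pt "0 0 -10 0 0 0" --pt "0 0 -20 0 0 0" --pt "0 -10 -30 0 0 0" --pt "0 -25 -40 0 0 0" --pt "20 -25 -40 0 0 0" --pt "45 0 -10 0 0 0" --pt "45 0 0 0 0 0" --pt "45 0 0 0 0 0"

```text
clock: 20.3
position: [0.5014, 0.0566, 0.237]
tool_rot: [3.136, -0.003, 1.362]
force: [1.1, -0.6, 0.3]
grip_width: -0.0001
```

Request:
arm_command --pt "40 0 0 0 0 0" --pt "20 0 0 0 0 0" --pt "5 0 0 0 0 0" --pt "0 0 0 0 0 0" --pt "0 0 0 0 0 0" --pt "0 0 0 0 0 0" --pt "0 0 0 0 0 0" --pt "0 0 0 0 0 0"

```text
clock: 21.1
position: [0.5148, 0.1245, 0.2414]
tool_rot: [3.133, -0.006, 1.364]
force: [-0.7, -0.9, -0.2]
grip_width: -0.0
```

```bash
python3 lid.py -44 0 76; python3 -c "
from h import *
g=grab('top');W=cloud(g);d=W[...,:2]-C;a=d@EX
m=mask(g,(80,80,30),(98,255,255))&(abs(d@EY)<.05)&(abs(a)<.055)
print('front/back z',np.median(W[m&(a<-.03)][:,2]),np.median(W[m&(a>.03)][:,2]),m.sum())
s=grab('side')
o0=dict(np.load('side.npz'))
cv2.imwrite('pics/end.png',np.vstack([cv2.resize(g['color'][100:300,100:450,::-1],(525,300)),cv2.resize(s['color'][100:300,140:490,::-1],(525,300))]))"
```

```text
t 21.1 pos [0.5148 0.1245 0.2414] F [-0.66 -0.86 -0.24] w -0.0 case mm [-102.9  220.6]
shift mm (tool) [-221.    59.5  164.7] turn deg [ 0.5  -0.31 -0.52]
lid deg pct [1.6 3.2 4.5] 431
front/back z 0.058761538716124245 0.05679796615461278 1481
```

View pics/end.png

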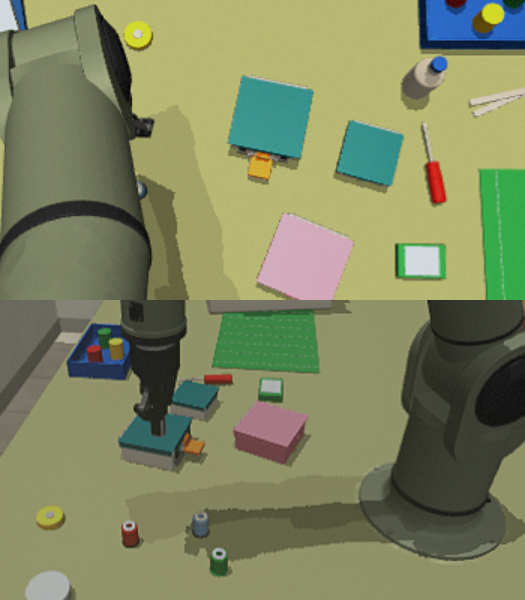

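```bash
python3 -c "
from workcell import bot
print(bot.job_done())"
```

```text
the job is handed in; nothing more can be done
None
```

The dark blue spool is in the thread case and the lid is shut. The job was handed in at about 21 s of the 69 s allowed.

- **Latch:** I felt down onto the orange pad and pressed until the lid let go. The highest reading was 5.2 N.
- **Spool:** I gripped it with 25 N and lowered it over the peg, with no contact force showing. The side camera then saw it upright with its top at about 49.5 mm, against the expected 50 mm.
- **Lid:** I swung it over from behind and pressed near its front edge until the force dropped away and the lid sat below the finger. The highest reading was 4.4 N, less than the 8–10 N quoted for the snap. Readings came only at the end of each move, so the real peak may have been higher.
- **Last checks:** More than 1.5 s after I backed off, the lid was still shut. It measured about 2 mm higher at the front than at the back, roughly 0.03 rad, which is within the latched range. The last pictures showed nothing else disturbed, though the arm hid part of the table from the top camera and I compared by eye only. The gripper was well clear.

No checks failed, apart from a first lid-tilt fit and an automatic peg and spool search (one camera each) that gave no usable result. I didn't rely on them.

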